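Shut and latch the bench incubator and set its thermostat

ROBOT

A 6-joint arm with a two-finger parallel gripper is mounted at the origin on the work surface. World frame = base frame: x ahead of the robot, y to its left, z up, the work surface at z = 0. Lengths are in m, angles in degrees, forces in N, time in s.
With the tool pointing down it reaches from about 0.325 to 1 m from the base axis. Payload 5.1 kg.
Tool frame: the origin (TCP) lies on the centre line of the jaws, within the pads' length; the fingertips stand r.tips_ahead ahead of it and the grasp point (between the pads) lies 6 mm ahead of it (r.tips_ahead is the distance from the TCP to the fingertips, in m); z points along the fingers, y is the direction in which the jaws open and shut (so a half turn about z gives the same grasp; the last joint's range is limited). The gripper opens to 85 mm and grips with 20 to 120 N. Pads are 22 mm wide; open, the fingers measure 114 mm over their backs; the gripper's body (76 mm by 85 mm) begins 54 mm behind the grasp point. The pads swing forward as they close: fully open they stand 13 mm farther back than shut.
Start: joints at [-77.04, 7.093, 94.555, -0, 78.352, -4.733], TCP at [0.198, -0.619, 0.256] pointing down, gripper open.
Joint ranges: [-149.61, 149.61], [-58.7, 133.49], [1.44, 155.28], [-77.14, 257.14], [18.33, 153.61], [-166.67, 166.67]. Speed limits (degrees/s): [147.25, 147.25, 180, 180, 180, 180].

INTERFACE

Orientations are given as a 3x3 rotation matrix whose columns are the frame's x, y, z axes.
In Python, from plant import r gives the robot as it stands.
- The arm moves only by the tool jog_arm, never from a script. Its argument "deltas" is a list that holds one entry, the list of rows, each a list of 4 numbers: the shift along the tool's x, y, z in units of 25 mm (1.0 is 25 mm), then the turn about the tool's z in units of 5 degrees (1.0 is 5 degrees). A call has 1 to 10 rows; each row is the pose to reach, as a shift and turn from the pose commanded when the call began, along the tool's axes at that moment; what a row does not reach only later rows make up. A row lasts 1/10 s, in which the tool goes at most 50 mm and 8.59 degrees, less where a joint would pass 70% of its speed; a pose out of reach is approached as far as the arm can. A call with a gripper value outside its range is refused whole. "hand" is the closure in counts, from 0 (fully open) to 255 (shut), set as the call begins (left out, the last holds). The fingers move at their own pace and stop on an object; the grip force is fixed at half the most. Time passes only in rows, so rows that repeat a pose let the fingers close. It gives the time, the measured TCP pose, the force and the opening at its end, in the units of the state.
- r.get_obs(): the state, without advancing time (a new reading comes with each control period).
- r.snapshot(name): name is "side" or "top" or "wrist"; returns (picture, depth): 420x560x3 uint8, blue, green, red; 420x560 float32, m along the optical axis (not along the pixel's ray), 0 where there is no reading.
- r.camera_params(name): a dict with "fx", "fy", "cx", "cy" (pixels), "k1" (the pictures are not rectified: a ray, as slopes to the right and down, at radius r is drawn at 1 + k1 r^2 times it, then the intrinsics apply), "pose" (4x4, takes a point from camera to world coordinates); the wrist camera has in their place "tool_from_camera" (4x4, takes a point from camera to tool coordinates, whose origin is the TCP and whose axes are the flange's). Camera axes: x right, y down, z forward; pixel columns grow to the right and rows downward; lengths in m; the calibration is good to about 2 mm. A picture is of the moment at which its call begins: read the wrist's pose just before it. camera_params takes no time and is no camera call.
- r.sign_off(): hands the job in, once; it reports no verdict.
Trained networks look in the newest picture that a camera, given by its name, has taken for a name from the list of things; names that differ only in an ending like _2 or _b are one class to them, and where a whole thing is asked for, a point or a joint stands for the part that bears it (a point fixed in the world has none). Each returns a list of dicts, best first, with "score" (0 to 1); they miss things now and then, are a little off and sometimes report something else, mostly with a low value. They report only what shows in the picture. A call takes as long as a camera call.
- r.recognise(camera, name): "box" ([centre column, centre row, width, height] in pixels, round what is visible of it).
- r.silhouettes(camera, name): "mask" (420x560 bool, what is visible of it) and "box" ([centre column, centre row, width, height] in pixels, round what is visible of it).
- r.spot_point(camera, name): "pixel" ([column, row] in pixels: a listed point, or the origin of a listed thing).
The state is a dict: "time_s": time; "joint_positions": joint angles; "joint_velocities": joint speeds; "effort": joint torques, N m; "tool_pos": TCP position; "tcp_rot": TCP orientation; "force": force on the tool from outside, world axes, zero at the start; "ft_torque": the same for the moment, N m; "width": finger opening in m.
Only numpy, scipy, OpenCV 4.12 (cv2) and the standard library are available. Lean on these libraries where they do the work, as an engineer would, in place of code of your own. Each camera call takes 0.05 s, during which the arm holds its last target.

TASK

The slides are in the incubator but its door was left ajar. Swing the door shut without slamming it, lifting the latch bar over the striker and letting it drop fully home in the catch, and set the thermostat dial on top to 5. Leave the other things on the bench and on the incubator where they are.

Things in the scene. Friction and masses are not known exactly. Their poses are not given: they have to be found in the camera images.
- incubator: Bench incubator, a cream box 230 deep x 300 wide x 210 high, fixed to the bench. Origin: centre of its underside. x points from the front to the back (the door side faces -x), y to the left as one faces the door, z up. The door covers the left 240 of the front; the right 60 is a fixed column with the striker.
- door_hinge (a point): Point on the door's vertical hinge line, 165 above the bench, at the left edge of the front: incubator frame (-115, +145) mm. The point's axes turn with the door and equal the incubator's when it is shut.
- door (a joint): Door angle, rad: 0 shut, grows as the right-hand edge swings out to the front (clockwise from above). Blue panel with window, 240 wide x 180 high x 22 thick, top edge 200 above the bench, about 1.1 kg; stays where it is left (0.1 Nm). With the bar down it stops at 0.065, the bar against the striker's front; latched it has 0.018 of play.
- latch_pivot (a point): Pivot of the latch bar on the door's front, (-31, -190, 0) mm from door_hinge in the door's axes, 165 above the bench. The pivot axis is the door's x axis, square to the door.
- latch (a joint): Latch bar angle, rad: 0 level, where it rests by its own weight both with the door open and when home in the catch; grows as its free (right-hand) end is lifted, stop at 0.5. It must be lifted more than 0.25 to clear the striker and falls back when let go (0.04 Nm of weight about the pivot).
- latch_knob (a point): Centre of the black ball knob, 22 dia, on a stem 36 out from the steel latch bar, 60 from its pivot towards the free end: at latch = 0 at (-67, -250, 0) mm from door_hinge in the door's axes, 45 out from the door's face, 45 below the incubator's top. The bar is 6 thick x 12 high and reaches 90 beyond the pivot. Axes: the bar's (the door's when level).
- striker_lip (a point): Top of the steel striker's upright lip on the right-hand column, fixed: 6 thick, 16 wide, its square front face 45 out from the column, its top 175 above the bench, 10 above the axis of the level bar. The bar, 75 from its pivot, must pass over the lip and drop behind it into the catch.
- dial_grip (a point): Middle of the bar grip of the black thermostat dial on the incubator's top, front right: incubator frame (-55, -85) mm, 231 above the bench. The grip is 42 long x 14 wide x 22 high, its top 28 above the plate; below it a round skirt 48 dia x 6 high. The point turns with the dial: x along the bar to the white pointer, z up.
- dial (a joint): Dial angle, rad, growing clockwise from above. The plate is numbered 1 to 7, one number every 30 degrees: 0 is 1 (pointer to the incubator's left, +y), 0.524 is 2, 1.047 is 3, 1.571 is 4 (pointer to the back), 2.094 is 5, 2.618 is 6, 3.142 is 7. It clicks into a spring detent at each number; 0.04 Nm turns it.
- tube_rack: White rack of lilac-capped blood tubes, 70 x 200 x 95 high mm; loose, to be left alone. Origin: centre of its underside.
- reagent_bottle: White round reagent jar with an orange cap, 68 dia x 150 high mm; loose, to be left alone. Origin: centre of its underside.
- slide_box: Green closed slide box lying on the incubator, 92 x 122 x 34 high mm; loose, to be left alone. Origin: centre of its underside.
- petri_dishes: Stack of three clear petri dishes, 90 dia x 44 high mm; loose, to be left alone. Origin: centre of its underside.
- tip_box: Blue pipette-tip box with a clear lid, 87 x 124 x 65 high mm; loose, to be left alone. Origin: centre of its underside.
- scanner: White hand-held barcode scanner lying flat, about 190 long (x) x 62 x 36 high mm; loose, to be left alone. Origin: centre of its underside.
- timer: White bench timer, 62 x 70 x 20 high mm; loose, to be left alone. Origin: centre of its underside.

How it is judged:
By the outcome, as a careful person would: the job done as asked, in the order asked, and still so for the second after the job is handed in, with the robot touching nothing.
It also fails if it takes over 64 s, if anything falls off the work surface, if the arm or the gripper's body presses on something with over 40 N, if the wrist force passes 120 N, or if a joint passes its speed limit or range.

## Working session

There is one attempt and no reset: what is moved stays moved. The work goes in short steps, Python scripts to look and compute and a tool call to move; the robot and the scene stay as the last step left them, time stands still between calls to the robot, and variables do not carry over. Pictures are saved under pics/ and viewed, and the job is handed in when it is done.

Besides the shell and the picture viewer there is one more tool, called after "Request:" as name(argument=value, ...), one argument or row to a line, values as JSON. jog_arm: Moves the arm, as the interface text tells. Its arguments: {"type":"object","properties":{"deltas":{"type":"array","items":{"type":"array","items":{"type":"array","items":{"type":"number"}}}},"hand":{"type":"number"}},"required":["deltas"]}

```bash
ls; mkdir -p pics; python3 - <<'E'
from plant import r
import cv2
o=r.get_obs()
for k,v in o.items(): print(k,v)
print(r.tips_ahead)
for n in ("side","top","wrist"):
    p,d=r.snapshot(n); cv2.imwrite(f"pics/{n}0.png",p)
    print(n,r.camera_params(n))
E
```

```text
pics
time_s 0.0
joint_positions [-7.70378149e+01  7.13231065e+00  9.46343901e+01  1.27118623e-03
  7.83537494e+01 -4.73341422e+00]
joint_velocities [-0.04326448  0.00921249 -0.00598453  0.07421258  0.05280723  0.05827562]
effort [ 1.72834079e-04 -4.23612356e+01 -3.65449834e+01 -1.63964596e-04
  6.97955795e-03 -1.66285776e-05]
tool_pos [ 0.19741465 -0.61869748  0.25506319]
tcp_rot [[ 9.52686242e-01  3.03955130e-01 -4.50375340e-04]
 [ 3.03955401e-01 -9.52684049e-01  2.05355491e-03]
 [ 1.95123147e-04 -2.09328752e-03 -9.99997790e-01]]
force [0.09951644 0.92053105 0.43435826]
ft_torque [ 0.0613405  -0.00942555  0.0162634 ]
width 0.08533550852608894
0.025
side {'fx': 458.5769493647289, 'fy': 458.5769493647289, 'cx': 274.4126368421377, 'cy': 205.72900278259334, 'k1': 0.020165745888976617, 'pose': array([[-0.98401144, -0.07870819,  0.15977017,  0.36588332],
       [-0.17766999,  0.49646872, -0.84967769,  0.96631615],
       [-0.01244429, -0.86447894, -0.50251498,  0.77908868],
       [ 0.        ,  0.        ,  0.        ,  1.        ]])}
top {'fx': 396.9410084562334, 'fy': 396.9410084562334, 'cx': 277.19194020319696, 'cy': 206.91144691776563, 'k1': -0.08872583893405113, 'pose': array([[-0.00669621, -0.98896835,  0.14797555,  0.39713464],
       [-0.99977806,  0.00366529, -0.02074582, -0.0763807 ],
       [ 0.01997459, -0.14808163, -0.98877341,  1.33956991],
       [ 0.        ,  0.        ,  0.        ,  1.        ]])}
wrist {'fx': 291.05563090666294, 'fy': 291.05563090666294, 'cx': 278.1289726494036, 'cy': 210.91132123125468, 'k1': -0.00978731838503506, 'tool_from_camera': array([[-3.43388494e-04, -9.45913042e-01, -3.24420096e-01,
         8.22691041e-02],
       [ 9.99999937e-01, -3.54210438e-04, -2.56956928e-05,
        -5.40040228e-04],
       [-9.06070934e-05, -3.24420084e-01,  9.45913104e-01,
        -1.18568609e-01],
       [ 0.00000000e+00,  0.00000000e+00,  0.00000000e+00,
         1.00000000e+00]])}
```

View pics/side0.png

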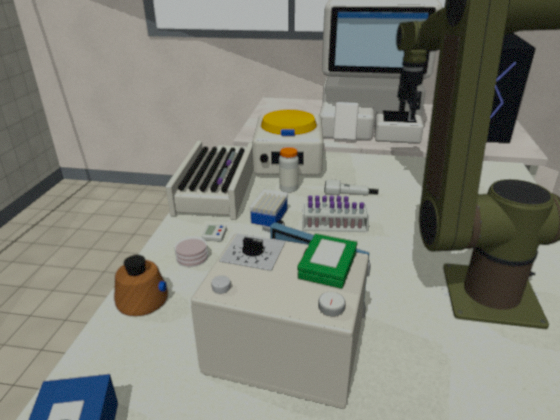

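View pics/top0.png

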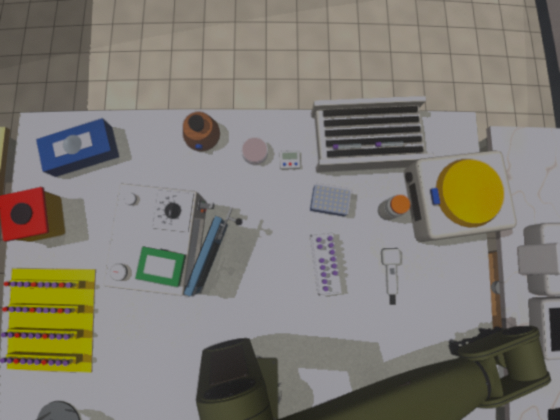

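View pics/wrist0.png

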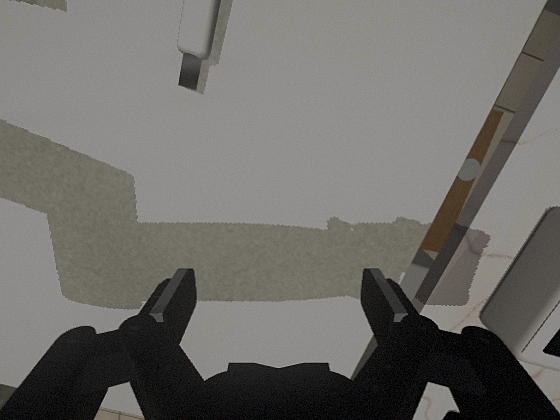

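```bash
cat > h.py <<'E'
from plant import r
import numpy as np, cv2
def ray(cam,px,pose=None):
    c=r.camera_params(cam)
    x=(px[0]-c['cx'])/c['fx']; y=(px[1]-c['cy'])/c['fy']
    u,v=x,y
    for _ in range(20):
        s=1+c['k1']*(u*u+v*v); u,v=x/s,y/s
    P=c['pose'] if pose is None else pose
    d=P[:3,:3]@np.array([u,v,1.]); return P[:3,3],d
def wpose():
    o=r.get_obs(); T=np.eye(4); T[:3,:3]=o['tcp_rot']; T[:3,3]=o['tool_pos']
    return T@r.camera_params('wrist')['tool_from_camera']
def proj(cam,p,pose=None):
    c=r.camera_params(cam); P=c['pose'] if pose is None else pose
    q=P[:3,:3].T@(np.asarray(p)-P[:3,3]); u,v=q[0]/q[2],q[1]/q[2]; s=1+c['k1']*(u*u+v*v)
    return np.array([c['cx']+c['fx']*u*s,c['cy']+c['fy']*v*s])
def tri(rays):
    A=np.zeros((3,3));b=np.zeros(3)
    for o,d in rays:
        d=d/np.linalg.norm(d);M=np.eye(3)-np.outer(d,d);A+=M;b+=M@o
    p=np.linalg.solve(A,b)
    res=[np.linalg.norm((np.eye(3)-np.outer(d,d)/(d@d))@(p-o))*1000 for o,d in rays]
    return p,np.round(res,1)
def atz(ry,z):
    o,d=ry; return o+d*(z-o[2])/d[2]
E
python3 - <<'E'
from h import *
for n in ("top","side"): r.snapshot(n)
names=dict(incubator=0,door_hinge=.165,latch_pivot=.165,latch_knob=.165,striker_lip=.175,dial_grip=.231,tube_rack=0,reagent_bottle=0,slide_box=.21,petri_dishes=0,tip_box=0,scanner=0,timer=0)
for n,z in names.items():
    R=[]
    for c in("top","side"):
        s=r.spot_point(c,n)
        if s: 
            ry=ray(c,s[0]['pixel']);R.append(ry)
            print(n,c,round(s[0]['score'],2),np.round(s[0]['pixel'],1),np.round(atz(ry,z),3))
    if len(R)==2: p,e=tri(R);print('   tri',np.round(p,4),e)
print(r.get_obs()['time_s'])
E
```

```text
incubator side 0.59 [267.5 218.1] [ 0.622 -0.269  0.   ]
door_hinge top 0.88 [185.3 294.7] [0.316 0.168 0.165]
latch_pivot top 0.65 [217.7 235.1] [0.489 0.076 0.165]
latch_knob top 0.44 [239.8 221.4] [0.53  0.01  0.165]
latch_knob side 0.46 [282.2 222.9] [0.527 0.009 0.165]
   tri [0.5281 0.0103 0.1659] [1.6 1.6]
striker_lip top 0.51 [211.3 205.7] [0.576 0.095 0.175]
dial_grip side 0.68 [249.  244.4] [0.564 0.205 0.231]
tube_rack top 0.87 [323.2 261.9] [ 0.41  -0.258  0.   ]
tube_rack side 0.63 [334.5 226.7] [ 0.405 -0.252  0.   ]
   tri [ 0.4077 -0.2585 -0.0041] [2.5 2.5]
reagent_bottle top 0.82 [388.5 215. ] [ 0.568 -0.488  0.   ]
reagent_bottle side 0.72 [287.5 188.5] [ 0.589 -0.48   0.   ]
   tri [ 0.5794 -0.4888 -0.005 ] [10.7 10.7]
slide_box side 0.92 [328.6 266.3] [0.396 0.225 0.21 ]
petri_dishes top 0.82 [253.7 154.3] [ 0.783 -0.024  0.   ]
petri_dishes side 0.84 [191.  255.2] [ 0.799 -0.037  0.   ]
   tri [ 0.7869 -0.023   0.0097] [6.3 6.3]
tip_box top 0.75 [323.9 201.1] [ 0.617 -0.265  0.   ]
tip_box side 0.97 [268.4 213.9] [ 0.624 -0.295  0.   ]
   tri [ 0.6153 -0.262   0.0205] [1.5 1.5]
scanner top 0.9 [388.2 280.3] [ 0.346 -0.477  0.   ]
scanner side 0.89 [349.8 193.4] [ 0.366 -0.478  0.   ]
   tri [ 0.3561 -0.4765  0.0013] [10.1 10.1]
timer top 0.81 [293.2 158.8] [ 0.767 -0.161  0.   ]
timer side 0.91 [215.8 235.5] [ 0.758 -0.145  0.   ]
   tri [ 0.7671 -0.1626 -0.0117] [2.9 2.9]
1.55
```

```bash
python3 - <<'E'
import cv2
a=cv2.imread('pics/top0.png'); cv2.imwrite('pics/topc.png',cv2.resize(a[160:320,90:300],None,fx=3.7,fy=3.7,interpolation=cv2.INTER_CUBIC))
a=cv2.imread('pics/side0.png'); cv2.imwrite('pics/sidec.png',cv2.resize(a[200:350,180:390],None,fx=3.7,fy=3.7,interpolation=cv2.INTER_CUBIC))
E
```

```text
(no output)
```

View pics/topc.png

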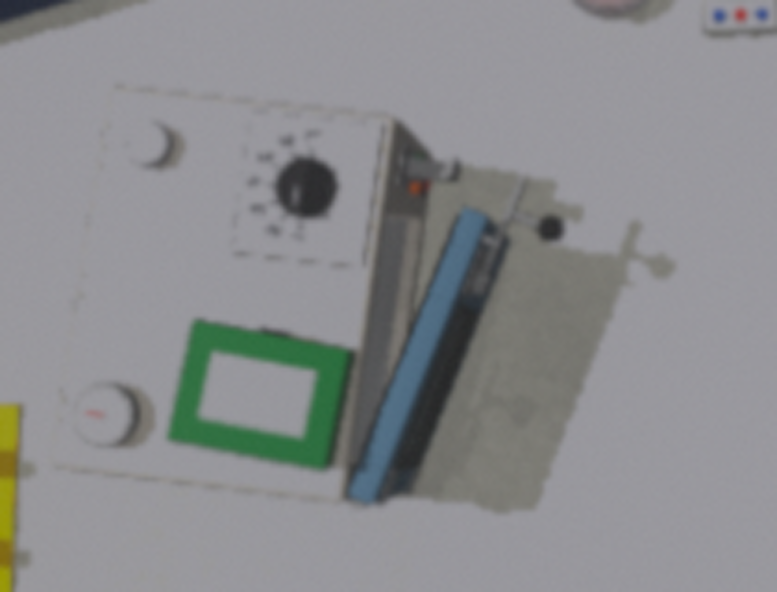

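View pics/sidec.png

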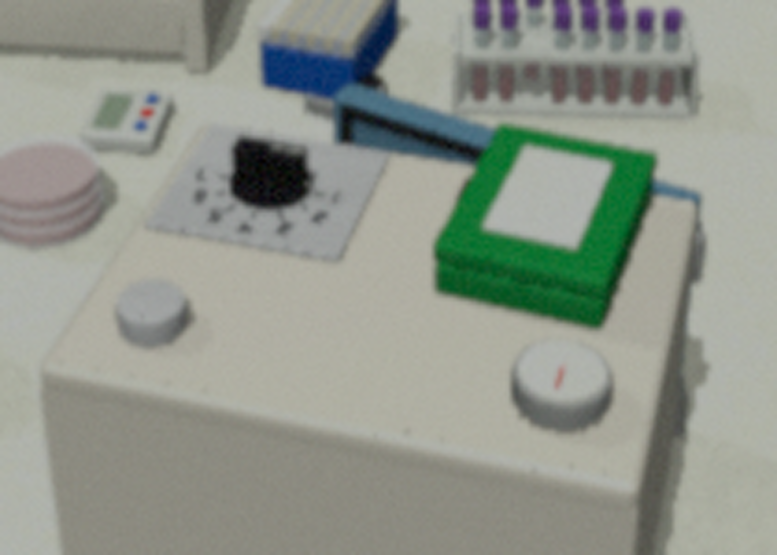

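Request:
jog_arm(
  deltas=[
    [[0,0,-2,0],[0,0,-4,0],[1,-1,-6,-1],[2.4,-2.8,-6.6,-2],[3.8,-4.4,-6.6,-3],[5.2,-6,-6.6,-4],[6.5,-7.6,-6.6,-5],[7.8,-9.1,-6.6,-6],[9.1,-10.6,-6.6,-7],[10.4,-12.1,-6.6,-8]],
  ],
)

```text
time_s: 2.55
tool_pos: [0.3442, -0.2719, 0.4216]
tcp_rot: [[0.532, 0.847, 0.001], [0.847, -0.532, -0.001], [-0.0, 0.001, -1.0]]
force: [1.0, -1.3, -0.7]
width: 0.0854
```

Request:
jog_arm(
  deltas=[
    [[1.7,-0.3,0,-0.5],[3.4,-0.6,0,-1],[5.1,-0.9,0,-1.5],[6.8,-1.2,0,-2],[8.5,-1.5,0,-2],[10.2,-1.8,0,-2],[12,-2.1,0,-2],[13.7,-2.4,0,-2],[15,-2.6,0,-2],[15,-2.6,0,-2]],
  ],
)

```text
time_s: 3.55
tool_pos: [0.49, 0.081, 0.4208]
tcp_rot: [[0.375, 0.927, -0.001], [0.927, -0.375, 0.001], [0.0, -0.001, -1.0]]
force: [-0.9, -0.8, -0.0]
width: 0.0854
```

```bash
python3 - <<'E'
from h import *
o=r.get_obs();print(o['tool_pos'],o['joint_positions'],o['time_s'])
P=wpose()
p,d=r.snapshot('wrist');cv2.imwrite('pics/w1.png',p)
np.savez('w1.npz',P=P,d=d,p=p)
for n in ['door_hinge','latch_pivot','latch_knob','striker_lip','dial_grip']:
    for s in r.spot_point('wrist',n)[:2]: 
        z=dict(door_hinge=.165,latch_pivot=.165,latch_knob=.165,striker_lip=.175,dial_grip=.231)[n]
        print(n,round(s['score'],2),np.round(s['pixel'],1),np.round(atz(ray('wrist',s['pixel'],P),z),4))
E
```

```text
[0.49003868 0.08096112 0.42075422] [ 3.15989531e+00 -1.54422254e+01  1.00368619e+02  5.18563260e-02
  9.51266877e+01  2.51868562e+01] 3.55
door_hinge 0.63 [130.7 167.5] [0.3165 0.1667 0.165 ]
latch_pivot 0.58 [283.7 187.1] [0.4908 0.0679 0.165 ]
latch_knob 0.6 [327.2 212.3] [0.5327 0.0129 0.165 ]
striker_lip 0.9 [341.7 140.2] [0.5791 0.0985 0.175 ]
dial_grip 0.86 [295.7  51.8] [0.5551 0.2019 0.231 ]
```

View pics/w1.png

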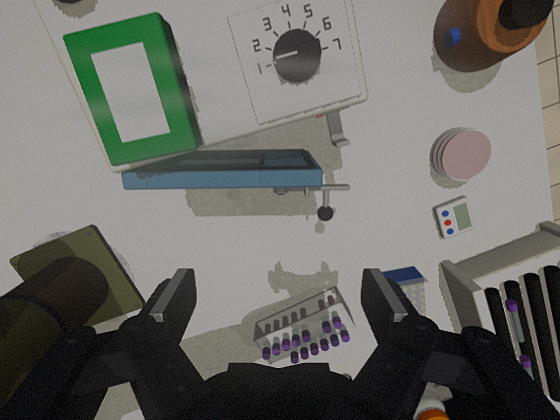

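```bash
python3 - <<'E'
from h import *
f=np.load('w1.npz');P=f['P'];d=f['d'];p=f['p']
k,e=tri([ray('wrist',(327.2,212.3),P),ray('top',(239.8,221.4)),ray('side',(282.2,222.9))]);print('knob',k,e)
k,e=tri([ray('wrist',(295.7,51.8),P),ray('side',(249,244.4))]);print('dial',k,e)
k,e=tri([ray('wrist',(341.7,140.2),P),ray('top',(211.3,205.7))]);print('lip',k,e)
L=np.array([[-115,145],[-157,-120],[-55,-85]])/1000
W=np.array([[.3163,.1672],[.5775,.0967],[.556,.2025]])
from scipy.spatial.transform import Rotation
lc=L.mean(0);wc=W.mean(0);H=(L-lc).T@(W-wc);th=np.arctan2(H[0,1]-H[1,0],H[0,0]+H[1,1])
R=np.array([[np.cos(th),-np.sin(th)],[np.sin(th),np.cos(th)]]);t=wc-R@lc
print('inc yaw',np.degrees(th),t,'res',((R@L.T).T+t-W)*1000)
hinge=R@L[0]+t
dk=np.array([.5318,.0115])-hinge
td=np.degrees(np.arctan2(dk[1],dk[0])-np.arctan2(-250,-67));print('door yaw',td%360,np.linalg.norm(dk))
# depth to points: knob top
def pts(cols,rows):
    out=[]
    for v in rows:
        for u in cols:
            z=d[v,u]
            if z>0:
                o,dd=ray('wrist',(u,v),P);out.append(o+dd*z)
    return np.array(out)
q=pts(range(312,342),range(198,226));q=q[q[:,2]>.12];print('knob pts',len(q),q.mean(0),q[:,2].max())
q=pts(range(130,325),range(165,195));q=q[(q[:,2]>.19)&(q[:,2]<.21)]; print(len(q))
c,(w,h),a=cv2.minAreaRect((q[:,:2]*1000).astype(np.float32));print('door top rect',c,w,h,a, cv2.fitLine((q[:,:2]).astype(np.float32),cv2.DIST_HUBER,0,.001,.001).ravel())
cv2.imwrite('pics/w1c.png',cv2.resize(p[0:230,220:400],None,fx=3.2,fy=2.6*1.23,interpolation=cv2.INTER_CUBIC)[:600])
E
```

```text
knob [0.529648   0.0111698  0.16521051] [3.5 0.7 3.3]
dial [0.55987869 0.20296055 0.22922289] [4.6 4.6]
lip [0.57938604 0.096511   0.16275448] [1.7 1.7]
inc yaw 83.73146842900233 [0.47528778 0.26599873] res [[ 2.29805905  0.31862353]
 [-0.07226828  0.13481671]
 [-2.22579076 -0.45344024]]
door yaw 68.8064977437003 0.26419098870651475
knob pts 243 [0.53118672 0.01971218 0.17231262] 0.17742411472312908Traceback (most recent call last):
  File "<stdin>", line 25, in <module>
  File "<stdin>", line 22, in pts
  File "h.py", line 4, in ray
    c=r.camera_params(cam)
ValueError: time passes only in moves, steps and waits
```

Request:
jog_arm(
  deltas=[
    [[-0.7,0.6,1.4,0],[-1.4,1.2,2.8,0],[-2.1,1.9,4.2,0],[-2.8,2.5,5.6,0],[-2.8,2.5,5.6,0],[-2.8,2.5,5.6,0]],
  ],
)

```text
time_s: 4.45
tool_pos: [0.5203, -0.0114, 0.2812]
tcp_rot: [[0.382, 0.924, -0.001], [0.924, -0.382, 0.001], [0.0, -0.001, -1.0]]
force: [0.3, 0.7, 1.3]
width: 0.0856
```

```bash
python3 - <<'E'
import re
s=open('h.py').read()
s=s.replace("import numpy as np, cv2","import numpy as np, cv2\n_C={}\ndef cp(n):\n    if n not in _C:_C[n]=r.camera_params(n)\n    return _C[n]\n").replace("c=r.camera_params(cam)","c=cp(cam)").replace("r.camera_params('wrist')","cp('wrist')")
open('h.py','w').write(s)
E
cat >> h.py <<'E'
def cloud(d,P,cam='wrist'):
    c=cp(cam);K=np.array([[c['fx'],0,c['cx']],[0,c['fy'],c['cy']],[0,0,1.]])
    v,u=np.mgrid[0:420,0:560]
    x=(u-c['cx'])/c['fx'];y=(v-c['cy'])/c['fy'];a,b=x.copy(),y.copy()
    for _ in range(15):
        s=1+c['k1']*(a*a+b*b);a,b=x/s,y/s
    X=np.stack([a*d,b*d,d],-1)@P[:3,:3].T+P[:3,3]
    X[d<=0]=np.nan
    return X
E
python3 - <<'E'
from h import *
o=r.get_obs();print(o['tool_pos'],o['time_s'])
P=wpose()
p,d=r.snapshot('wrist');cv2.imwrite('pics/w2.png',p)
np.savez('w2.npz',P=P,d=d,p=p)
for n in ['latch_pivot','latch_knob','striker_lip','dial_grip']:
    for s in r.spot_point('wrist',n)[:1]: 
        z=dict(latch_pivot=.165,latch_knob=.165,striker_lip=.175,dial_grip=.231)[n]
        print(n,round(s['score'],2),np.round(s['pixel'],1),np.round(atz(ray('wrist',s['pixel'],P),z),4))
f=np.load('w1.npz');X=cloud(f['d'],f['P'])
q=X[160:195,123:325].reshape(-1,3);q=q[(q[:,2]>.192)&(q[:,2]<.206)];print(len(q),q.mean(0))
print('door top rect',cv2.minAreaRect((q[:,:2]*1000).astype(np.float32)), cv2.fitLine((q[:,:2]).astype(np.float32),cv2.DIST_HUBER,0,.001,.001).ravel())
p=f['p']
cv2.imwrite('pics/w1c.png',cv2.resize(p[0:230,220:400],None,fx=2.6,fy=2.6,interpolation=cv2.INTER_CUBIC)[:600])
E
```

```text
[ 0.52029117 -0.01138343  0.28116458] 4.45
latch_pivot 0.93 [199.  140.7] [0.4845 0.0696 0.165 ]
latch_knob 0.58 [280.1 182.6] [0.5308 0.0139 0.165 ]
striker_lip 0.81 [297.   52.9] [0.5772 0.0964 0.175 ]
4166 [0.43209174 0.11506537 0.20016578]
door top rect ((429.9895324707031, 114.8476791381836), (35.79911422729492, 239.32550048828125), 65.96500396728516) [ 0.93242514 -0.36136314  0.43209174  0.11506537]
```

View pics/w1c.png

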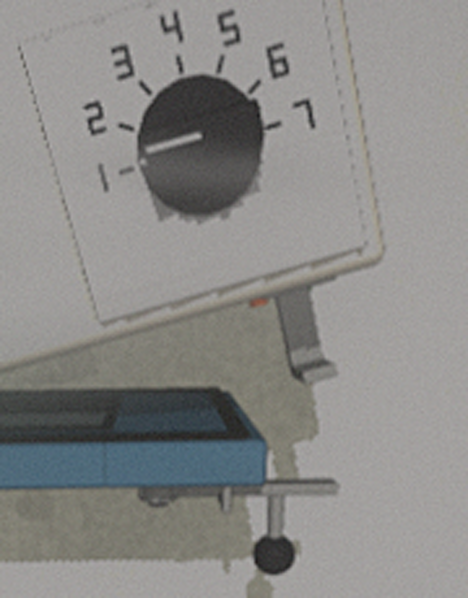

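View pics/w2.png

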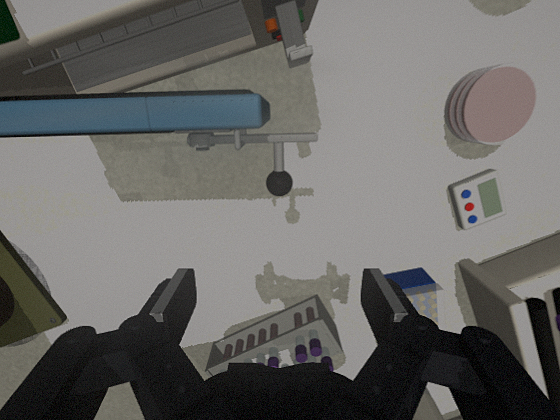

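```bash
python3 - <<'E'
from h import *
from scipy.optimize import least_squares
f=np.load('w2.npz');P=f['P'];X=cloud(f['d'],P)
print(tri([ray('wrist',(279.5,183),P),ray('wrist',(326,212.5),np.load('w1.npz')['P'])]))
q=X[170:197,266:294].reshape(-1,3);q=q[q[:,2]>.14]
s=least_squares(lambda c:np.linalg.norm(q-c,axis=1)-.011,[.53,.012,.165],loss='huber',f_scale=.001);print('sphere',s.x,np.sqrt((s.fun**2).mean()))
# door top here
q=X[85:140,0:280].reshape(-1,3);q=q[(q[:,2]>.195)&(q[:,2]<.206)]
print(q[:,2].mean(),cv2.fitLine((q[:,:2]).astype(np.float32),cv2.DIST_HUBER,0,.001,.001).ravel())
# bar top
q=X[128:146,215:320].reshape(-1,3);q=q[(q[:,2]>.16)&(q[:,2]<.18)];print('bar',np.nanmin(q,0),np.nanmax(q,0),cv2.fitLine((q[:,:2]).astype(np.float32),cv2.DIST_HUBER,0,.001,.001).ravel())
# incubator front edge & top from w1
f=np.load('w1.npz');X=cloud(f['d'],f['P']); m=(X[...,2]>.203)&(X[...,2]<.217); m[200:]=False
q=X[m];print(len(q),np.median(q[:,2]))
h=cv2.convexHull((q[:,:2]*1000).astype(np.float32)).reshape(-1,2);print(np.round(h,0).tolist())
E
```

```text
(array([0.53079249, 0.01491323, 0.16967762]), array([0.2, 0.2]))
sphere [0.53016461 0.01469775 0.1658285 ] 0.0004785584712708606
0.20053133915536045 [ 0.9318632  -0.3628098   0.46144453  0.10224043]
bar [0.49696378 0.03561809 0.16083183] [0.57174964 0.06861615 0.17956305] [ 0.9313665  -0.36408293  0.5361703   0.05111634]
24707 0.211754669554216
[[624.0, 227.0], [339.0, 343.0], [335.0, 335.0], [321.0, 208.0], [317.0, 170.0], [323.0, 157.0], [518.0, 78.0], [611.0, 136.0], [611.0, 137.0], [614.0, 144.0], [615.0, 151.0], [624.0, 218.0]]
```

Request:
jog_arm(
  deltas=[
    [[0.5,0,0.5,-0.2],[1.1,0,1.5,-0.25],[1.1,0,2.5,-0.25],[1.1,0,3.4,-0.25],[1.1,0,4,-0.25],[1.1,0,4.35,-0.25],[1.1,0,4.35,-0.25],[1.1,0,4.35,-0.25]],
  ],
)

```text
time_s: 5.5
tool_pos: [0.5318, 0.015, 0.1734]
tcp_rot: [[0.359, 0.933, 0.001], [0.933, -0.359, -0.0], [0.0, 0.001, -1.0]]
force: [1.1, -0.2, -0.8]
width: 0.0853
```

```bash
python3 - <<'E'
from h import *
o=r.get_obs();print(o['tool_pos'],o['time_s'])
P=wpose()
p,d=r.snapshot('wrist');cv2.imwrite('pics/w3.png',p)
E
```

```text
[0.5317596  0.01496264 0.17343872] 5.5
```

View pics/w3.png

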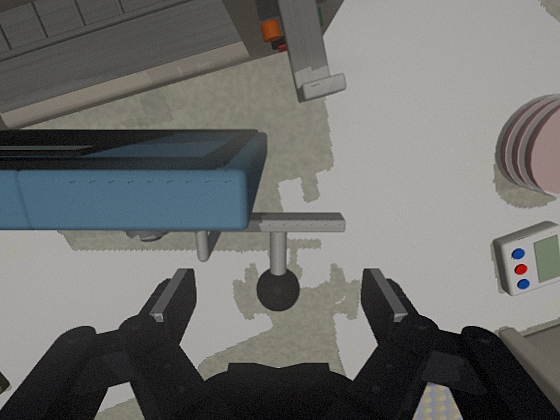

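Request:
jog_arm(
  deltas=[
    [[0,0,0,0],[0,0,0,0],[0,0,0,0],[0,0,0,0],[0,0,0,0],[0,0,0,0],[0,0,0,0],[0,0,0,0],[0,0,0,0],[0,0,0,0]],
  ],
  hand=255,
)

```text
time_s: 6.55
tool_pos: [0.5314, 0.0148, 0.1729]
tcp_rot: [[0.359, 0.933, 0.001], [0.933, -0.359, -0.0], [0.0, 0.001, -1.0]]
force: [-0.5, 0.4, 4.0]
width: 0.0186
```

```bash
python3 - <<'E'
from h import *
p,d=r.snapshot('wrist');cv2.imwrite('pics/w4.png',p)
p,d=r.snapshot('side');cv2.imwrite('pics/s4.png',cv2.resize(p[130:330,180:400],None,fx=3,fy=3,interpolation=cv2.INTER_CUBIC))
E
```

```text
(no output)
```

View pics/w4.png

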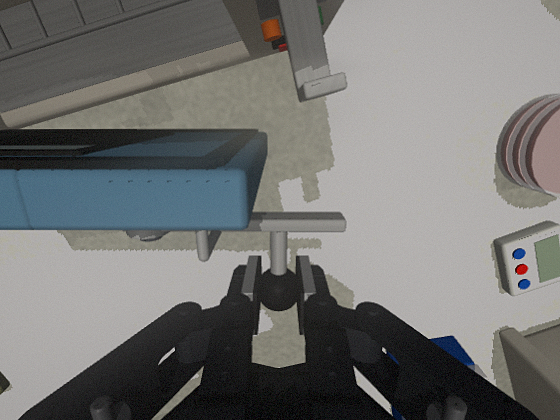

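View pics/s4.png

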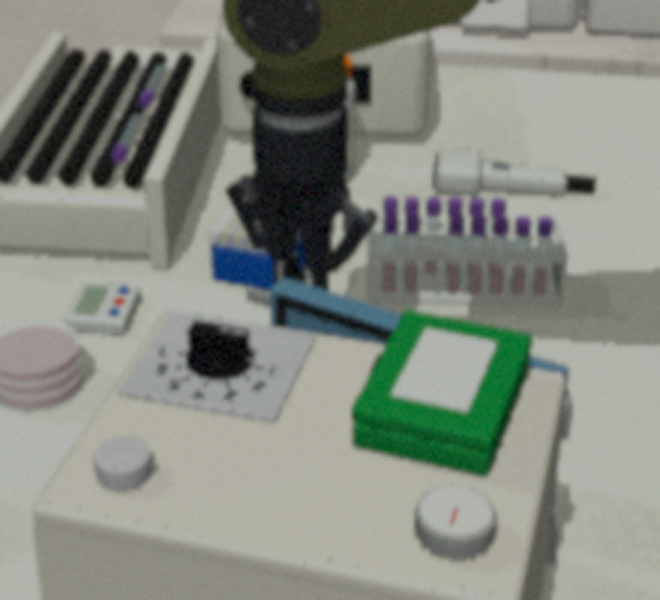

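Request:
jog_arm(
  deltas=[
    [[0,0,-0.15,0],[0,-0.02,-0.3,0],[0,-0.04,-0.45,0],[0,-0.07,-0.6,0],[0,-0.1,-0.75,0],[0,-0.15,-0.92,0],[0,-0.15,-0.92,0],[0,-0.15,-0.92,0]],
  ],
)

```text
time_s: 7.45
tool_pos: [0.5282, 0.0157, 0.1949]
tcp_rot: [[0.36, 0.933, 0.002], [0.933, -0.36, -0.002], [-0.001, 0.003, -1.0]]
force: [6.5, -3.4, -6.0]
width: 0.0188
```

```bash
python3 - <<'E'
from h import *
o=r.get_obs();print(o['tool_pos'],o['time_s'],o['force'],o['ft_torque'])
P=wpose()
p,d=r.snapshot('wrist');cv2.imwrite('pics/w5.png',p)
X=cloud(d,P)
for u in range(250,350,10): 
    c=X[205:240,u]; c=c[np.isfinite(c[:,2])&(c[:,2]>.14)]; print(u,np.round(c[len(c)//2],4) if len(c) else None)
E
```

```text
[0.52817974 0.0156596  0.19494802] 7.45 [ 6.533036   -3.42972056 -6.03779445] [-0.83030246 -1.44734112 -0.16349741]
250 [0.5283 0.056  0.1866]
260 [0.5326 0.0541 0.1874]
270 [0.537  0.0527 0.1896]
280 [0.5402 0.0485 0.1911]
290 [0.5452 0.0491 0.1934]
300 [0.5492 0.0474 0.1944]
310 [0.5532 0.0461 0.196 ]
320 [0.5571 0.0445 0.197 ]
330 [0.5609 0.0427 0.1976]
340 [0.5646 0.0419 0.2001]
```

View pics/w5.png

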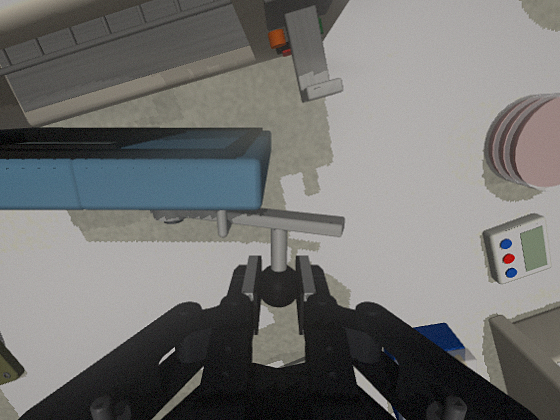

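Request:
jog_arm(
  deltas=[
    [[0,0,-0.1,0],[0.17,0.04,-0.1,-0.2],[0.35,0.085,-0.1,-0.4],[0.52,0.13,-0.1,-0.6],[0.7,0.165,-0.1,-0.8],[0.875,0.2,-0.1,-1],[1.05,0.23,-0.1,-1.2],[1.23,0.255,-0.1,-1.4],[1.41,0.28,-0.1,-1.6],[1.41,0.28,-0.1,-1.6]],
  ],
)

```text
time_s: 8.5
tool_pos: [0.547, 0.0476, 0.1993]
tcp_rot: [[0.224, 0.975, -0.0], [0.975, -0.224, 0.001], [0.001, -0.0, -1.0]]
force: [-1.3, 0.2, 6.4]
width: 0.0185
```

```bash
python3 - <<'E'
from h import *
o=r.get_obs();print(o['tool_pos'],o['time_s'],o['force'],o['ft_torque'])
P=wpose()
p,d=r.snapshot('wrist');cv2.imwrite('pics/w6.png',p)
X=cloud(d,P)
for u in range(250,360,10): 
    c=X[195:240,u]; c=c[np.isfinite(c[:,2])&(c[:,2]>.14)]; print(u,np.round(c[len(c)//2],4) if len(c) else None)
np.savez('w6.npz',P=P,d=d,p=p)
E
```

```text
[0.54697061 0.04757407 0.19931835] 8.5 [-1.2540523   0.20214935  6.44960309] [-0.05753755  0.37743206  0.11868295]
250 [0.541  0.0886 0.1846]
260 [0.5458 0.0877 0.1866]
270 [0.5504 0.0854 0.1931]
280 [0.5541 0.0813 0.1938]
290 [0.5591 0.0828 0.1955]
300 [0.5634 0.0823 0.1978]
310 [0.5675 0.0816 0.1998]
320 [0.5715 0.0811 0.2021]
330 [0.5755 0.0801 0.203 ]
340 [0.5794 0.0792 0.2041]
350 None
```

View pics/w6.png

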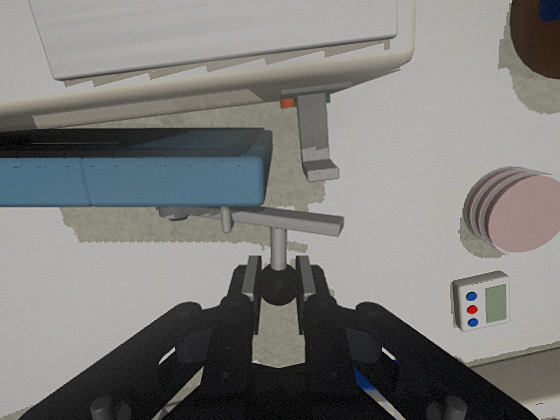

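Request:
jog_arm(
  deltas=[
    [[0.173,0.045,0,-0.2],[0.346,0.087,0,-0.4],[0.52,0.126,0,-0.6],[0.695,0.162,0,-0.8],[0.78,0.18,0,-0.9],[0.871,0.195,0,-1],[0.915,0.203,0,-1.05],[0.96,0.21,0,-1.1],[0.96,0.21,0,-1.1],[0.96,0.21,0,-1.1]],
  ],
)

```text
time_s: 9.55
tool_pos: [0.5573, 0.0695, 0.1993]
tcp_rot: [[0.13, 0.991, -0.0], [0.991, -0.13, 0.001], [0.001, -0.0, -1.0]]
force: [0.0, 0.1, 5.3]
width: 0.0186
```

```bash
python3 - <<'E'
from h import *
o=r.get_obs();print(o['tool_pos'],o['time_s'],o['force'],o['ft_torque'])
P=wpose()
p,d=r.snapshot('wrist');cv2.imwrite('pics/w7.png',p)
X=cloud(d,P)
np.savez('w7.npz',P=P,d=d,p=p)
q=X[125:160,0:260].reshape(-1,3);q=q[(q[:,2]>.195)&(q[:,2]<.206)];print(len(q),cv2.fitLine((q[:,:2]).astype(np.float32),cv2.DIST_HUBER,0,.001,.001).ravel())
E
```

```text
[0.55730927 0.06946768 0.19933371] 9.55 [0.044687   0.0531897  5.28323162] [-0.03556758  0.37901997  0.26545542]
2107 [ 0.9920165  -0.12610818  0.5122882   0.1426851 ]
```

View pics/w7.png

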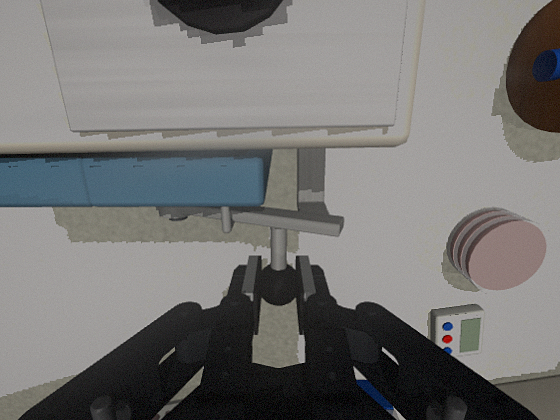

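Request:
jog_arm(
  deltas=[
    [[0.043,0.011,0,-0.05],[0.086,0.022,0,-0.1],[0.13,0.033,0,-0.15],[0.173,0.045,0,-0.2],[0.173,0.045,0,-0.2],[0.173,0.045,0,-0.2]],
  ],
)

```text
time_s: 10.2
tool_pos: [0.5588, 0.0729, 0.1993]
tcp_rot: [[0.113, 0.994, -0.001], [0.994, -0.113, -0.001], [-0.001, -0.001, -1.0]]
force: [-1.4, -2.4, 6.4]
width: 0.0186
```

Request:
jog_arm(
  deltas=[
    [[0.043,0.011,0,-0.05],[0.086,0.022,0,-0.1],[0.086,0.022,0,-0.1],[0.086,0.022,0,-0.1]],
  ],
)

```text
time_s: 10.6
tool_pos: [0.559, 0.0732, 0.199]
tcp_rot: [[0.105, 0.994, -0.003], [0.994, -0.105, -0.005], [-0.005, -0.003, -1.0]]
force: [-2.9, -9.9, 6.3]
width: 0.0186
```

```bash
python3 - <<'E'
from h import *
o=r.get_obs();print(o['tool_pos'],o['time_s'],o['force'],o['ft_torque'])
P=wpose()
p,d=r.snapshot('wrist');cv2.imwrite('pics/w8.png',cv2.resize(p[100:320,150:420],None,fx=2.7,fy=2.7))
X=cloud(d,P)
np.savez('w8.npz',P=P,d=d,p=p)
q=X[125:190,0:260].reshape(-1,3);q=q[(q[:,2]>.195)&(q[:,2]<.206)];print(len(q),cv2.fitLine((q[:,:2]).astype(np.float32),cv2.DIST_HUBER,0,.001,.001).ravel())
for u in range(270,350,10): 
    c=X[195:240,u]; c=c[np.isfinite(c[:,2])&(c[:,2]>.14)]; print(u,np.round(c[len(c)//2],4) if len(c) else None)
E
```

```text
[0.55902868 0.07319684 0.19899859] 10.6 [-2.9460503  -9.90188414  6.26345522] [-1.40435173  0.89215966  0.07467062]
8169 [ 0.9943839  -0.10583357  0.503282    0.13898294]
270 [0.5577 0.1109 0.1914]
280 [0.5621 0.1081 0.1944]
290 [0.5668 0.11   0.1953]
300 [0.5716 0.1105 0.1903]
310 [0.5762 0.1098 0.191 ]
320 [0.5808 0.1092 0.1907]
330 [0.5833 0.1086 0.2032]
340 [0.5875 0.1075 0.2028]
```

View pics/w8.png

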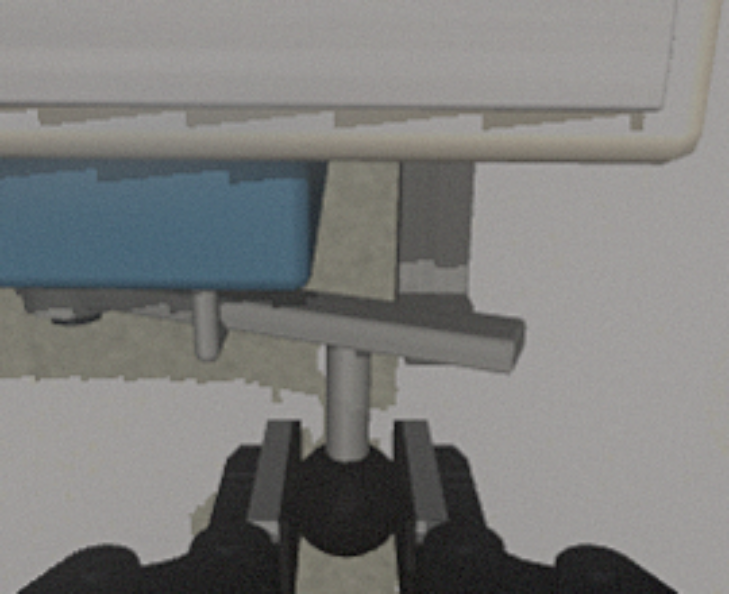

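Request:
jog_arm(
  deltas=[
    [[0,0.02,0.1,0],[-0.02,0.04,0.2,0],[-0.02,0.06,0.3,0],[-0.02,0.08,0.4,0],[-0.02,0.1,0.5,0],[-0.02,0.12,0.6,0],[-0.02,0.13,0.7,0],[-0.02,0.13,0.7,0]],
  ],
)

```text
time_s: 11.45
tool_pos: [0.5628, 0.0734, 0.1817]
tcp_rot: [[0.107, 0.994, -0.001], [0.994, -0.107, -0.001], [-0.001, -0.001, -1.0]]
force: [-1.9, -4.5, 9.1]
width: 0.0186
```

```bash
python3 - <<'E'
from h import *
o=r.get_obs();print(o['tool_pos'],o['time_s'],o['force'],o['ft_torque'])
P=wpose()
p,d=r.snapshot('wrist');cv2.imwrite('pics/w9.png',cv2.resize(p[100:320,150:420],None,fx=2.7,fy=2.7))
X=cloud(d,P)
for u in range(250,350,10): 
    c=X[195:240,u]; c=c[np.isfinite(c[:,2])&(c[:,2]>.14)]; print(u,np.round(c[len(c)//2],4) if len(c) else None)
E
```

```text
[0.56283574 0.07343734 0.18167267] 11.45 [-1.88599766 -4.51659951  9.12555203] [-0.71473614  0.85156147 -0.65940193]
250 [0.5563 0.1229 0.1991]
260 [0.5572 0.1111 0.178 ]
270 [0.5617 0.1104 0.1785]
280 [0.5659 0.1079 0.1784]
290 [0.5705 0.1095 0.1801]
300 [0.5753 0.1097 0.1755]
310 [0.5799 0.1095 0.1751]
320 [0.5844 0.1091 0.1753]
330 [0.5879 0.1071 0.181 ]
340 [0.5922 0.1069 0.1817]
```

View pics/w9.png

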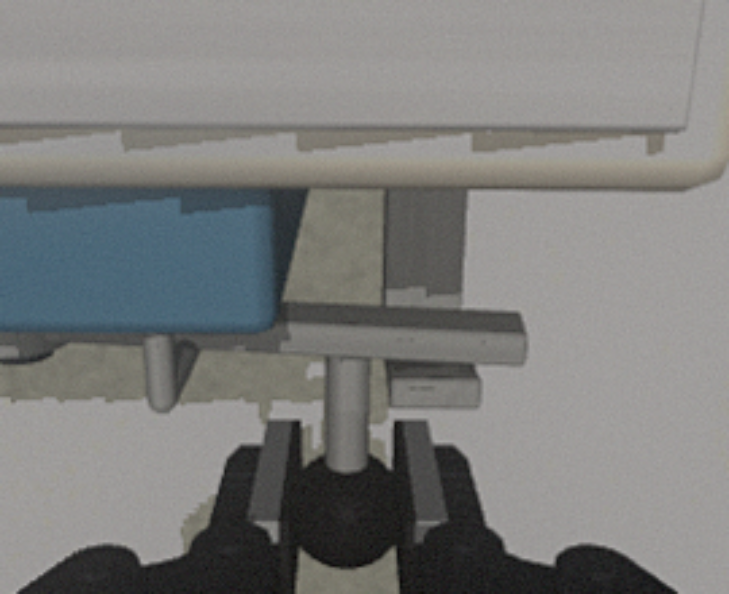

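Request:
jog_arm(
  deltas=[
    [[-0.02,0.13,0,0],[-0.04,0.13,0,0],[-0.06,0.13,0,0],[-0.06,0.13,0,0],[-0.06,0.13,0,0],[-0.06,0.13,0,0],[-0.06,0.13,0,0],[-0.06,0.13,0,0]],
  ],
  hand=0,
)

```text
time_s: 12.3
tool_pos: [0.5661, 0.0724, 0.1806]
tcp_rot: [[0.105, 0.994, 0.0], [0.994, -0.105, 0.0], [0.0, 0.0, -1.0]]
force: [0.2, -0.7, -0.5]
width: 0.085
```

```bash
python3 - <<'E'
from h import *
o=r.get_obs();print(o['tool_pos'],o['time_s'],o['force'],o['ft_torque'],o['width'])
P=wpose()
p,d=r.snapshot('wrist');cv2.imwrite('pics/w10.png',p)
X=cloud(d,P)
np.savez('w10.npz',P=P,d=d,p=p)
for u in range(240,350,10): 
    c=X[195:250,u]; c=c[np.isfinite(c[:,2])&(c[:,2]>.14)]; print(u,np.round(c[len(c)//2],4) if len(c) else None)
E
```

```text
[0.5661136  0.07236011 0.18057313] 12.3 [ 0.17651999 -0.74787582 -0.48009766] [-0.05672951 -0.02373786  0.0166561 ] 0.08498295132671331
240 [0.5562 0.1234 0.1994]
250 [0.5555 0.1113 0.1709]
260 [0.5601 0.1103 0.1711]
270 [0.564  0.1033 0.1698]
280 [0.5686 0.1016 0.1668]
290 [0.5738 0.106  0.1728]
300 [0.5785 0.1055 0.1713]
310 [0.5831 0.1051 0.1717]
320 [0.5877 0.1045 0.1726]
330 [0.5926 0.1071 0.1718]
340 None
```

View pics/w10.png

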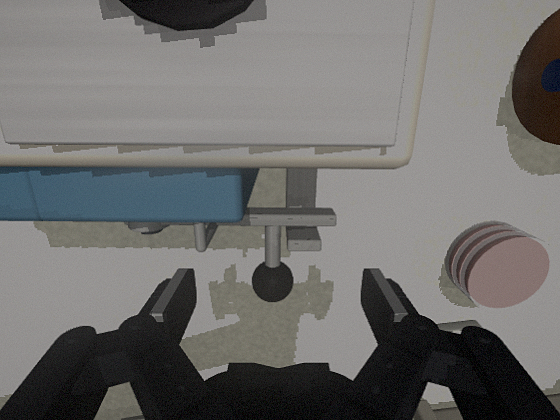

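Request:
jog_arm(
  deltas=[
    [[0,0,-1,0],[0,0,-2.5,0],[0,0,-4.2,0],[0.5,-0.1,-6,-1],[1.5,-0.3,-6,-2.6],[2.5,-0.5,-6,-4.2],[3.5,-0.7,-6,-5.8],[4.5,-0.9,-6,-7.4],[5.15,-0.94,-6,-9],[5.15,-0.94,-6,-10.6]],
  ],
)

```text
time_s: 13.35
tool_pos: [0.556, 0.2047, 0.3304]
tcp_rot: [[-0.736, 0.677, -0.0], [0.677, 0.736, 0.001], [0.001, 0.0, -1.0]]
force: [-0.2, 0.5, 0.2]
width: 0.0853
```

```bash
python3 - <<'E'
from h import *
o=r.get_obs();print(o['tool_pos'],o['time_s'],o['joint_positions'])
P=wpose()
p,d=r.snapshot('wrist');cv2.imwrite('pics/w11.png',p)
np.savez('w11.npz',P=P,d=d,p=p)
for n,z in [('dial_grip',.231),('striker_lip',.175),('latch_knob',.165)]:
    for s in r.spot_point('wrist',n)[:1]: print(n,s['score'],s['pixel'],atz(ray('wrist',s['pixel'],P),z))
E
```

```text
[0.55603295 0.20474179 0.33042031] 13.35 [ 1.50106143e+01 -2.17422132e+00  9.70496795e+01  3.30910642e-02
  8.51307681e+01 -3.24109140e+01]
dial_grip 0.81 [274.3, 226.4] [0.55561035 0.19965115 0.231     ]
striker_lip 0.55 [217.2, 282.4] [0.57773046 0.09347969 0.175     ]
latch_knob 0.56 [195.9, 283.4] [0.56544498 0.06865793 0.165     ]
```

View pics/w11.png

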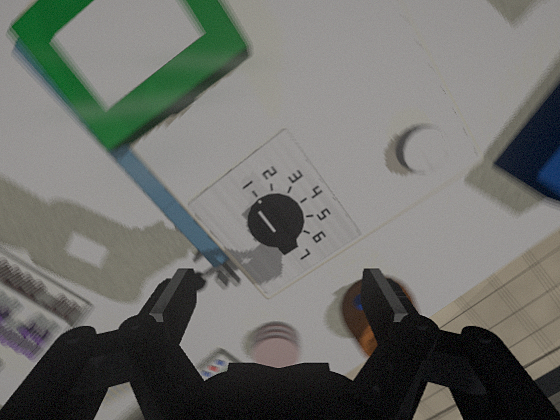

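Request:
jog_arm(
  deltas=[
    [[0,0,0,-1.6],[0,0,0,-3.2],[0,0,0,-4.8],[0,0,0,-6.4],[0,0,0,-7.4],[0,0,0,-7.4],[0,0,0,-7.4]],
  ],
)

```text
time_s: 14.25
tool_pos: [0.5564, 0.2025, 0.3306]
tcp_rot: [[-0.994, 0.109, 0.0], [0.109, 0.994, -0.0], [-0.0, -0.0, -1.0]]
force: [-0.1, -0.4, -0.1]
width: 0.0852
```

```bash
python3 - <<'E'
from h import *
o=r.get_obs();print(o['tool_pos'],o['time_s'],o['joint_positions'])
P=wpose()
p,d=r.snapshot('wrist');cv2.imwrite('pics/w12.png',p)
X=cloud(d,P)
np.savez('w12.npz',P=P,d=d,p=p)
for n,z in [('dial_grip',.231)]:
    for s in r.spot_point('wrist',n)[:1]: print(n,s['score'],s['pixel'],atz(ray('wrist',s['pixel'],P),z))
# grip top from depth
m=(X[...,2]>.23)&(X[...,2]<.242)
m&=(np.hypot(X[...,0]-.556,X[...,1]-.202)<.035)
q=X[m];print(len(q),q.mean(0),cv2.minAreaRect((q[:,:2]*1000).astype(np.float32)))
v,u=np.nonzero(m);print(u.min(),u.max(),v.min(),v.max())
E
```

```text
[0.55640545 0.20247285 0.33063395] 14.25 [ 1.48035844e+01 -2.23826575e+00  9.70917274e+01 -2.94249631e-03
  8.51409856e+01 -6.89265908e+01]
dial_grip 0.83 [275.8, 224.0] [0.55705086 0.20039959 0.231     ]
365 [0.55105138 0.20155002 0.24041696] ((555.378662109375, 200.89816284179688), (14.026531219482422, 41.84221267700195), 82.60781860351562)
267 285 197 251
```

View pics/w12.png

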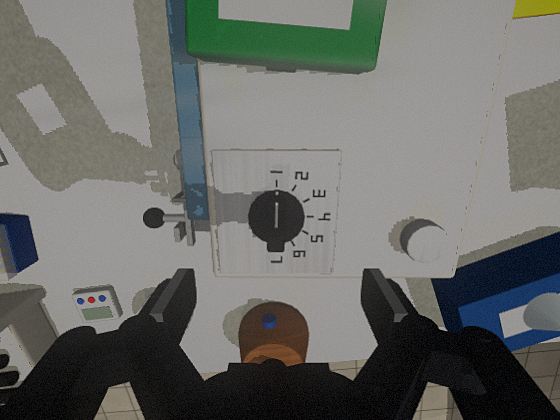

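Request:
jog_arm(
  deltas=[
    [[0,-0.04,1,0],[0.02,-0.04,2,0],[0.02,-0.04,2.8,0],[0.02,-0.04,3.2,0],[0.02,-0.04,3.4,0],[0.02,-0.04,3.4,0],[0.02,-0.04,3.4,0]],
  ],
)

```text
time_s: 15.05
tool_pos: [0.5563, 0.2021, 0.2469]
tcp_rot: [[-0.994, 0.106, 0.002], [0.106, 0.994, 0.001], [-0.002, 0.001, -1.0]]
force: [-0.6, 0.0, -0.2]
width: 0.0854
```

Request:
jog_arm(
  deltas=[
    [[0,0,0,0],[0,0,0,0],[0,0,0,0],[0,0,0,0],[0,0,0,0],[0,0,0,0],[0,0,0,0],[0,0,0,0],[0,0,0,0],[0,0,0,0]],
  ],
  hand=255,
)

```text
time_s: 16.05
tool_pos: [0.5558, 0.2009, 0.246]
tcp_rot: [[-0.994, 0.106, -0.0], [0.106, 0.994, -0.002], [-0.0, -0.002, -1.0]]
force: [-1.2, -4.8, 2.7]
width: 0.0129
```

Request:
jog_arm(
  deltas=[
    [[0,-0.04,0,1.2],[0,-0.04,0,2.4],[0,-0.04,0,3.6],[0,-0.04,0,4.8],[0,-0.04,0,6],[0,-0.04,0,7.2],[0,-0.04,0,8.4],[0,-0.04,0,9.6],[0,-0.04,0,10.8],[0,-0.04,0,12]],
  ],
)

```text
time_s: 17.05
tool_pos: [0.5567, 0.2019, 0.246]
tcp_rot: [[-0.402, 0.916, 0.004], [0.916, 0.402, 0.003], [0.001, 0.005, -1.0]]
force: [4.4, 2.8, -0.7]
width: 0.0127
```

Request:
jog_arm(
  deltas=[
    [[0,0,0,1.2],[0,0,0,2.4],[0,0,0,3.6],[0,0,0,4.8],[0,0,0,6],[0,0,0,7.2],[0,0,0,8.4],[0,0,0,9.6],[0,0,0,10.8],[0,0,0,12]],
  ],
)

```text
time_s: 18.05
tool_pos: [0.5582, 0.2017, 0.2461]
tcp_rot: [[0.592, 0.806, 0.008], [0.806, -0.592, 0.003], [0.007, 0.005, -1.0]]
force: [10.9, 3.1, -3.2]
width: 0.0128
```

Request:
jog_arm(
  deltas=[
    [[0,0,0,0],[0,0,0,0],[0,0,0,0],[0,0,0,0]],
  ],
)

```text
time_s: 18.45
tool_pos: [0.5582, 0.2017, 0.246]
tcp_rot: [[0.589, 0.808, 0.008], [0.808, -0.589, 0.003], [0.007, 0.005, -1.0]]
force: [9.4, 2.5, -3.2]
width: 0.0125
```

Request:
jog_arm(
  deltas=[
    [[0,0,0,0],[0,0,0,0],[0,0,0,0],[0,0,0,0],[0,0,0,0],[0,0,0,0],[0,0,0,0],[0,0,0,0]],
  ],
  hand=0,
)

```text
time_s: 19.25
tool_pos: [0.5556, 0.2009, 0.2456]
tcp_rot: [[0.589, 0.808, -0.0], [0.808, -0.589, 0.0], [0.0, -0.0, -1.0]]
force: [-0.0, -0.1, -0.8]
width: 0.0853
```

Request:
jog_arm(
  deltas=[
    [[0,0,-0.6,0],[0,0,-1.6,0],[0,0,-2.8,0],[0,0,-4,0],[0,0,-5.2,0],[0,0,-6,0],[0,0,-6,0],[0,0,-6,0]],
  ],
)

```text
time_s: 20.05
tool_pos: [0.5556, 0.2009, 0.3961]
tcp_rot: [[0.589, 0.808, 0.001], [0.808, -0.589, 0.0], [0.001, 0.001, -1.0]]
force: [0.2, -0.5, 0.8]
width: 0.0852
```

```bash
python3 - <<'E'
from h import *
o=r.get_obs();print(o['tool_pos'],o['time_s'],o['force'])
P=wpose()
p,d=r.snapshot('wrist');cv2.imwrite('pics/w13.png',p)
X=cloud(d,P)
np.savez('w13.npz',P=P,d=d,p=p)
m=(X[...,2]>.23)&(X[...,2]<.245)
m&=(np.hypot(X[...,0]-.556,X[...,1]-.202)<.035)
q=X[m];print(len(q),q.mean(0),cv2.minAreaRect((q[:,:2]*1000).astype(np.float32)))
p,d=r.snapshot('side');cv2.imwrite('pics/s13.png',p)
p,d=r.snapshot('top');cv2.imwrite('pics/t13.png',p)
E
```

```text
[0.55563048 0.20090289 0.39612502] 20.05 [ 0.18170518 -0.50498675  0.82005684]
603 [0.55803354 0.20258934 0.24177483] ((556.8693237304688, 201.29685974121094), (41.1276969909668, 13.769983291625977), 54.284488677978516)
```

View pics/w13.png

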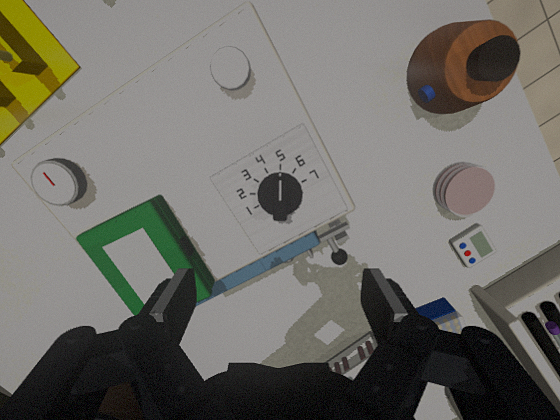

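View pics/t13.png

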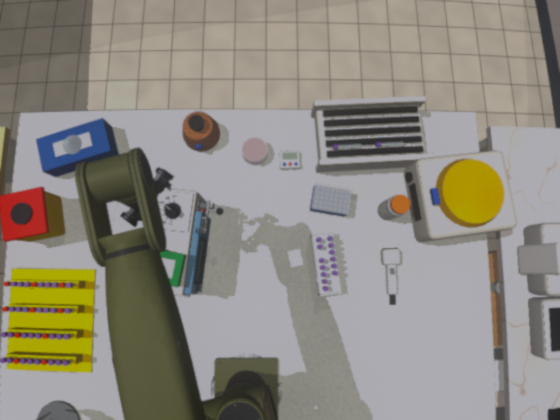

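Request:
jog_arm(
  deltas=[
    [[-1,0.3,-1,0],[-2.2,0.6,-1,0],[-3.4,1,-1,0],[-4.6,1.4,-1,0],[-5.6,1.7,-1,0],[-6.1,1.8,-1,0],[-6.1,1.8,-1,0],[-6.1,1.8,-1,0]],
  ],
)

```text
time_s: 21.0
tool_pos: [0.5023, 0.0516, 0.42]
tcp_rot: [[0.589, 0.808, -0.001], [0.808, -0.589, 0.001], [0.0, -0.001, -1.0]]
force: [-0.2, 0.2, 0.3]
width: 0.0854
```

```bash
python3 - <<'E'
from h import *
o=r.get_obs();print(o['tool_pos'],o['time_s'],o['force'])
P=wpose()
p,d=r.snapshot('wrist');cv2.imwrite('pics/w14.png',p)
X=cloud(d,P)
np.savez('w14.npz',P=P,d=d,p=p)
k=r.spot_point('wrist','latch_knob');print(k)
px=k[0]['pixel'];u,v=map(int,px);q=X[v-12:v+13,u-12:u+13].reshape(-1,3);q=q[q[:,2]>.14];print('knob top',q[:,2].max(),len(q))
m=(X[...,2]>.192)&(X[...,2]<.206);q=X[m];q=q[(q[:,1]<.19)&(q[:,0]>.3)&(q[:,0]<.6)];print('door top',len(q),cv2.fitLine((q[:,:2]).astype(np.float32),cv2.DIST_HUBER,0,.001,.001).ravel())
pt,dt=r.snapshot('top')
a=cv2.imread('pics/top0.png');
for n in ('slide_box','tube_rack','petri_dishes','tip_box','timer','scanner','reagent_bottle'):
    print(n,[np.round(s['box'],0) for s in r.recognise('top',n)[:1]],[np.round(s['pixel'],1) for s in r.spot_point('top',n)[:1]])
cv2.imwrite('pics/t14.png',pt)
dd=cv2.absdiff(a,pt).max(2);cv2.imwrite('pics/diff.png',dd*3)
E
```

```text
[0.50231664 0.05156986 0.41999244] 21.0 [-0.18084978  0.21291286  0.27111477]
[{'pixel': [308.1, 139.3], 'score': 0.72}]
knob top 0.1776048651226878 273
door top 4046 [ 0.9929875  -0.11821917  0.44861677  0.14155808]
slide_box [array([163., 265.,  53.,  38.])] [array([163.3, 265.8])]
tube_rack [array([326., 262.,  28.,  64.])] [array([322.9, 261.5])]
petri_dishes [array([255., 150.,  26.,  24.])] [array([254.9, 153.1])]
tip_box [array([332., 199.,  43.,  32.])] [array([326.2, 203.4])]
timer [array([291., 161.,  22.,  19.])] [array([292.1, 161.3])]
scanner [array([391., 279.,  19.,  55.])] [array([389.6, 275.3])]
reagent_bottle [array([395., 211.,  31.,  24.])] [array([386.7, 210.8])]
```

View pics/w14.png

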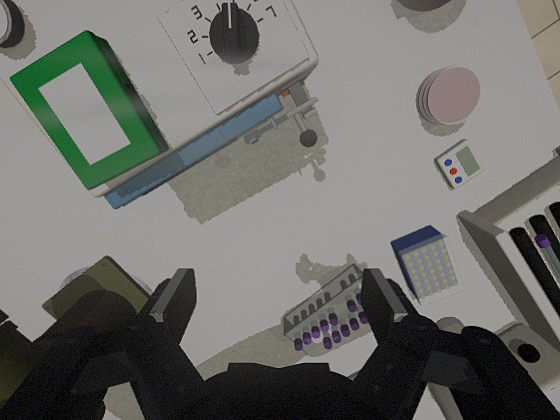

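View pics/t14.png

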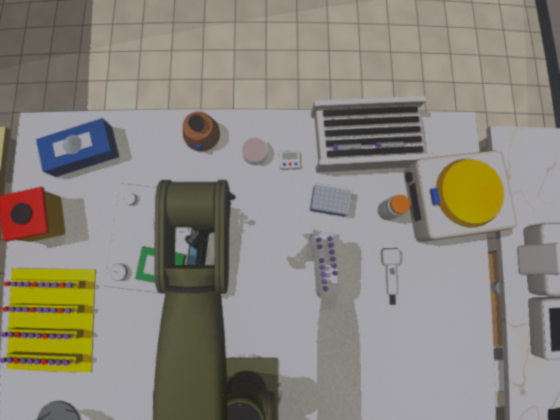

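```bash
python3 - <<'E'
from plant import r
print(r.sign_off())
E
```

```text
the job is handed in; nothing more can be done
None
```

The incubator door is shut and latched, and the thermostat dial is at 5. I handed the job in at about 22 s, with the gripper open and clear of everything.

**Door and latch:** I gripped the knob, lifted the bar to about 0.36 rad and swung the door slowly through about 15°. It met the frame with about 10 N. I then lowered the bar most of the way behind the striker lip and let go, so it dropped the last bit.

**Dial:** I turned the grip 120° clockwise, from 1 to 5, after the door was latched.

**Last checks:**
- **Latch bar:** after release, the bar was level behind the lip, its top 0.171 m above the bench. At the final look, the knob's top was at 0.178 m, its height when the bar rests level.
- **Door angle:** it read 83.9° against the stop and 83.2° in the last, more distant look. That 0.7° difference is within the latch's play (about 1°) and the measuring error.
- **Dial angle:** the pointer is on the 5 mark, and the grip measures 119.7° from 1.
- **Other things on the bench:** they stand where they were to within a few pixels of detection noise. The slide box was not found in the first top picture, so I compared it only by eye.

No check failed. The grip opening on the 22 mm knob read 18.6 mm, but the wrist picture showed it held squarely.

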